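Lid the jar and run the ware board out to the gauge

TASK

First put the lid on the clay jar, seated all the way down, and let go of it. Then slide the ware board, with the closed jar riding on it, straight out along its stand until the board's free end is level with the pointer of the steel gauge; keep the board lying flat on the stand all the way and leave the bowl, the cup of tools and the wooden rib alone. The jar's weight will tip the board once it is out that far, so finish while still holding the board with the gripper, flat and still at the mark: I will take it over from you.

Things in the scene. Friction and masses are not known exactly. Their poses are not given: they have to be found in the camera images.
- stand: Low dark wooden stand fixed to the table, top 200 (x) x 400 (y) mm, flat, 80 mm high. Origin at the centre of its underside, on the table. The board slides out along the stand's +y, past the +y edge. Its position and yaw vary.
- stand_edge (a point): Middle of the stand's outer (+y) top edge: 200 mm along +y from the stand's origin, 80 mm up. Axes as the stand's.
- board: Loose wooden ware board, 140 (x) x 400 (y) x 18 (z) mm, about 0.55 kg, lying on the stand, at first with its +y end 10 to 40 mm beyond the stand's edge and about in line with the stand. Origin at the centre of its underside. Its y axis runs along the board towards its free end, where the jar stands; a wooden grip block is fixed on top of the other end.
- board_end (a point): Middle of the board's free end face: 200 mm along the board's +y from its origin, 9 mm above its underside.
- board_grip (a point): Centre of the top face of the grip block on the board's rear end: 150 mm along the board's -y from its origin, 56 mm above its underside. The block is 36 mm wide (board x), 80 mm long (board y) and stands 38 mm above the board's top.
- jar: Open round clay jar, 98 mm across, 90 mm high, wall 5 mm (mouth 88 mm inside), 0.6 to 0.8 kg, loose on the board near its free end (axis 130 to 150 mm along the board's +y from the board's origin). Origin at the centre of its underside.
- jar_mouth (a point): Centre of the jar's rim, 90 mm above the jar's underside.
- lid: Clay lid of the jar, 0.15 kg, lying upright on the table. Origin at the centre of its underside. From below: a locating plug 78 mm across and 10 mm deep that goes inside the jar's mouth, a disc 100 mm across from 10 to 16 mm that rests on the rim (its top rises to 21 mm at the knob), and a round knob 26 mm across from 21 to 51 mm. Seated, its origin is 80 mm above the jar's underside, on the jar's axis.
- gauge: Potter's steel gauge, fixed: base 60 x 60 x 20 mm, upright rod 12 mm thick and 130 mm high, and a pointer rod 10 mm thick, its axis 89 mm up that reaches 60 mm along its -x, towards the board's path. Origin at the centre of the base's underside. Axes parallel to the stand's. It stands beyond the stand's edge on the +x side of the board's path; the distance varies (145 to 195 mm past the edge).
- pointer_tip (a point): Tip of the gauge's pointer, on its axis, at the height of the board, about 25 mm to the side of the board's long edge. This is the mark: the board's free end is to be level with it along the stand's y. Axes as the stand's.
- bowl: Loose steel bowl, 150 mm across, 60 mm high; bystander. Origin at the centre of its underside.
- tool_cup: Loose green plastic cup, 76 mm across, 90 mm high, with sticks in it up to 195 mm high; bystander. Origin at the centre of its underside.
- rib: Loose flat wooden throwing rib with round ends, 95 x 50 x 12 mm, lying on the table; bystander. Origin at the centre of its underside, x axis along it.
Mind the look-alikes: they are no part of the job. Leave any purple look-alike of the lid alone. Leave any purple look-alike of the jar alone.

How it is judged:
By the outcome, as a careful person would: the job done as asked, in the order asked, and still so for the second after the job is handed in, while the arm keeps its last pose, push and grip.
It also fails if it takes over 58 s, if anything falls off the work surface, if the arm or the gripper's body presses on something with over 40 N, if the wrist force passes 120 N, or if a joint passes its speed limit or range.

ROBOT

A 7-joint arm with a two-finger parallel gripper is mounted at the origin on the work surface. World frame = base frame: x ahead of the robot, y to its left, z up, the work surface at z = 0. Lengths are in m, angles in rad, forces in N, time in s.
With the tool pointing down it reaches from about 0.425 to 0.875 m from the base axis. Payload 4.7 kg.
Tool frame: the origin (TCP) lies midway between the tips of the shut fingers; the grasp point (between the pads) lies 19 mm behind it; z points along the fingers, y is the direction in which the jaws open and shut (so a half turn about z gives the same grasp; the last joint's range is limited). The gripper opens to 87 mm and grips with 3 to 60 N. Pads are 19 mm wide; open, the fingers measure 117 mm over their backs; the gripper's body (75 mm by 190 mm) begins 51 mm behind the grasp point.
Start: joints at [-1.12, 0.321, -0.07, 1.45, 0.023, 1.371, -0.057], TCP at [0.275, 0.589, 0.223] pointing down, gripper open.
Joint ranges: [-2.86, 2.86], [-0.3, 2.09], [-1.38, 1.24], [0.06, 2.45], [-1.56, 4.7], [0.09, 2.05], [-2.69, 2.69]. Speed limits (rad/s): [2.57, 2.57, 3.14, 3.14, 3.14, 3.14, 3.14].

INTERFACE

Orientations are given as a rotation vector (axis times angle).
In Python, from bench import get_state, eyes, job gives the robot as it stands. The module is installed in compiled form; this text tells all that it offers.
- The arm moves only by the shell command python3 -m jog 'ROWS' [FORCE]. ROWS is JSON, a list that holds one entry, the list of rows, each a list of 5 numbers: the opening, from 0 (shut) to 1 (fully open), then the shift along the tool's x, y, z in units of 40 mm (1.0 is 40 mm), then the turn about the tool's z in units of 5 degrees (1.0 is 5 degrees). In form: [[[jaw, dx, dy, dz, turn], ...]]. A call has 1 to 10 rows; each row shifts and turns the commanded pose from where the row before left it, along the tool's axes as they then stand; what a row does not reach is not made up. A row lasts 1/8 s, in which the tool goes at most 62.5 mm and 10.7 degrees, less where a joint would pass 70% of its speed; a pose out of reach is approached as far as the arm can. A call is refused whole if a number of a shift passes 1 or a number of a turn 1, either way. A call with a gripper value outside its range is refused whole. The fingers move at their own pace and stop on an object; FORCE is the grip in N (left out, the last holds). Time passes only in rows, so rows that do not move let the fingers close. It gives the time, the measured TCP pose, the force and the opening at its end, in the units of the state.
- get_state(): the state, without advancing time (a new reading comes with each control period).
- eyes.get_image(name): name is "scene" or "top" or "wrist"; returns (picture, depth): 384x512x3 uint8, red, green, blue; 384x512 float32, m along the optical axis (not along the pixel's ray), 0 where there is no reading.
- eyes.camera_params(name): a dict with "camera_matrix" (3x3 intrinsics, pixels), "pose" (4x4, takes a point from camera to world coordinates); the wrist camera has in their place "mount" (4x4, takes a point from camera to tool coordinates, whose origin is the TCP and whose axes are the flange's). Camera axes: x right, y down, z forward; pixel columns grow to the right and rows downward; lengths in m; the calibration is good to about 2 mm. A picture is of the moment at which its call begins: read the wrist's pose just before it. camera_params takes no time and is no camera call.
- job.close_job(): hands the job in, once; it reports no verdict.
The state is a dict: "time": time; "joint_positions": joint angles; "qd": joint speeds; "joint_torque": joint torques, N m; "position": TCP position; "tool_rot": TCP orientation; "ft_force": force on the tool from outside, world axes, zero at the start; "torque": the same for the moment, N m; "grip_width": opening from 0.0 (shut) to 1.0 (fully open).
Only numpy, scipy, OpenCV 4.12 (cv2) and the standard library are available. Lean on these libraries where they do the work, as an engineer would, in place of code of your own. Each camera call takes 0.05 s, during which the arm holds its last target. There are 200 camera calls.

## Working session

There is one attempt and no reset: what is moved stays moved. The work goes in short steps, Python scripts to look and compute and a shell command to move; the robot and the scene stay as the last step left them, time stands still between calls to the robot, and variables do not carry over. Pictures are saved under pics/ and viewed, about 8 in all and at most 12, crops included, and the job is handed in when it is done.

```bash
mkdir -p pics
cat > h.py <<'E'
import numpy as np, cv2
from bench import get_state, eyes, job
from scipy.spatial.transform import Rotation as R
def shot(name,tag):
    s=get_state(); im,d=eyes.get_image(name); p=eyes.camera_params(name)
    if name=="wrist":
        T=np.eye(4);T[:3,:3]=R.from_rotvec(s["tool_rot"]).as_matrix();T[:3,3]=s["position"]
        P=T@np.array(p["mount"])
    else: P=np.array(p["pose"])
    np.savez(f"{tag}.npz",im=im,d=d,K=p["camera_matrix"],P=P); return im,d
def cloud(tag):
    f=np.load(tag+".npz");K=f["K"];d=f["d"];h,w=d.shape
    u,v=np.meshgrid(np.arange(w),np.arange(h))
    c=np.stack([(u-K[0,2])/K[0,0]*d,(v-K[1,2])/K[1,1]*d,d],-1)
    return c@f["P"][:3,:3].T+f["P"][:3,3], f["im"], d
def st():
    s=get_state();Rm=R.from_rotvec(s["tool_rot"]).as_matrix()
    print("t",round(s["time"],2),"pos",np.round(s["position"],4),"yaw x",np.round(np.degrees(np.arctan2(Rm[1,0],Rm[0,0])),1),"z",np.round(Rm[:,2],3),"f",np.round(s["ft_force"],1),"g",round(s["grip_width"],3))
    return s,Rm
E
python3 - <<'E'
from h import *
s,Rm=st();print(Rm.round(3))
a,_=shot("scene","s0");b,_=shot("top","t0")
cv2.imwrite("pics/s0.png",cv2.resize(a[...,::-1],(800,600)));cv2.imwrite("pics/t0.png",cv2.resize(b[...,::-1],(800,600)))
E
```

```text
t 0.0 pos [0.2748 0.5885 0.2214] yaw x 155.0 z [-0.001 -0.002 -1.   ] f [-0.3 -0.4 -0. ] g 0.998
[[-0.906  0.423 -0.001]
 [ 0.423  0.906 -0.002]
 [-0.    -0.002 -1.   ]]
```

View pics/t0.png

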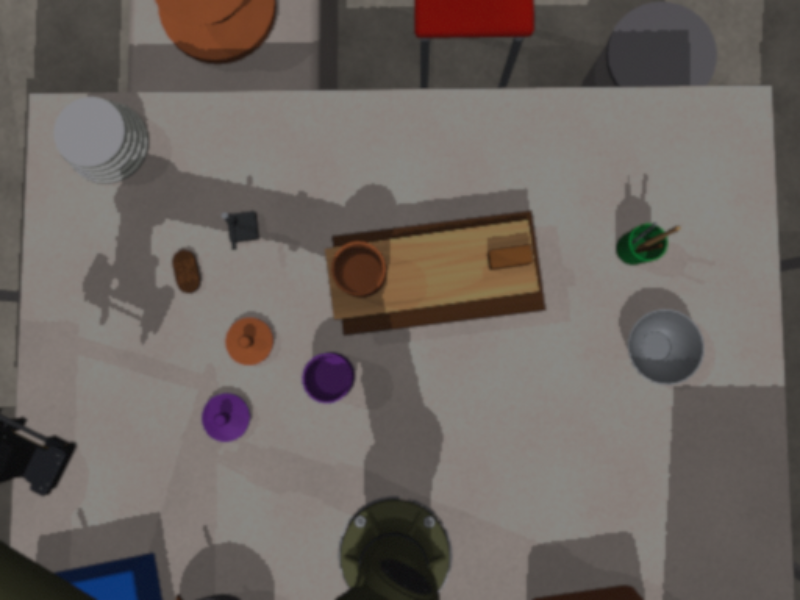

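View pics/s0.png

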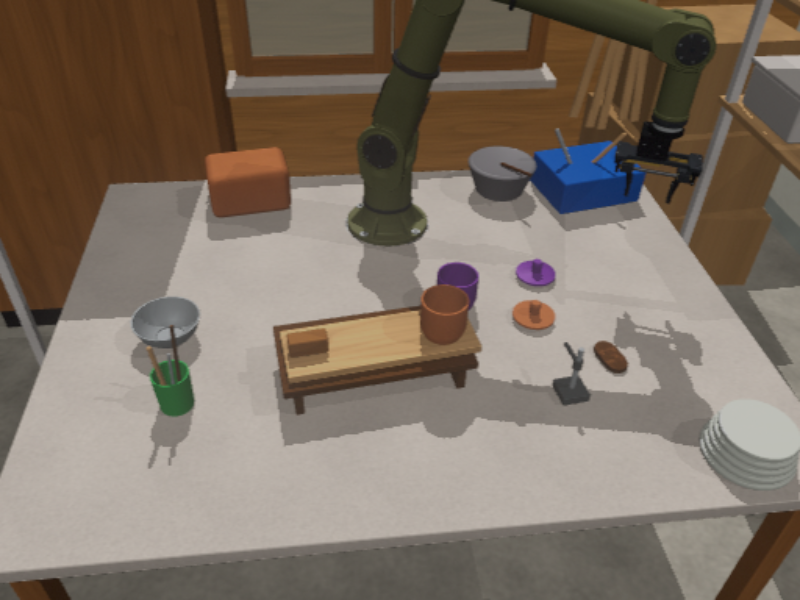

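The top view shows the stand with its free end on the left. In it are the jar at (358,270), the orange lid at (249,340), the grip block at (511,256) and the gauge at (243,226). The purple look-alikes are below. Next I'll measure these with depth.

Run:
```python
from h import *
X,im,d=cloud("t0")
def reg(u0,v0,u1,v1,z0,z1):
    a=X[int(v0*.64):int(v1*.64),int(u0*.64):int(u1*.64)].reshape(-1,3);return a[(a[:,2]>z0)&(a[:,2]<z1)]
def circ(p): return cv2.minEnclosingCircle(p[:,:2].astype(np.float32))
def rect(p): return cv2.minAreaRect((p[:,:2]*1000).astype(np.float32))
def show(n,p,f): print(n,len(p),np.round(np.median(p[:,2]),4) if len(p) else 0, f(p) if len(p) else 0)
show("table",reg(440,350,600,420,-.1,.03),rect)
show("liddisc",reg(215,305,285,375,.008,.028),circ)
show("knob",reg(215,305,285,375,.035,.08),circ)
show("jar",reg(300,220,400,330,.17,.21),circ)
show("block",reg(470,220,545,290,.12,.15),rect)
show("board",reg(320,200,560,340,.09,.107),rect)
show("stand+board",reg(320,200,560,340,.07,.107),rect)
show("standonly",reg(320,200,560,340,.07,.09),rect)
show("gauge hi",reg(215,195,270,260,.075,.15),rect)
show("gauge ptr",reg(215,195,270,260,.075,.1),rect)
show("gauge base",reg(215,195,270,260,.012,.03),rect)
show("rib",reg(165,240,210,300,.006,.03),rect)
```

```text
table 4515 0.0009 ((344.4365234375, -256.946044921875), (330.8558654785156, 138.93727111816406), 89.9801254272461)
liddisc 691 0.0188 ((0.43625208735466003, 0.30910980701446533), 0.05646444857120514)
knob 57 0.0509 ((0.4341360032558441, 0.3024418354034424), 0.012899860739707947)
jar 242 0.1881 ((0.564924955368042, 0.058896783739328384), 0.04902885854244232)
block 348 0.1368 ((592.9935913085938, -221.16259765625), (36.060508728027344, 80.0768814086914), 8.263459205627441)
board 5025 0.0992 ((572.82373046875, -73.05412292480469), (140.2984161376953, 400.064208984375), 7.854522705078125)
stand+board 7577 0.0976 ((567.9613037109375, -80.31858825683594), (200.1242218017578, 414.5805969238281), 7.031257152557373)
standonly 2552 0.081 ((568.28662109375, -83.01100158691406), (200.12400817871094, 409.1601867675781), 7.029216766357422)
gauge hi 111 0.0962 ((648.7088012695312, 314.6985778808594), (66.53779602050781, 19.503467559814453), 12.651698112487793)
gauge ptr 72 0.0943 ((648.6863403320312, 314.79864501953125), (66.53779602050781, 19.298385620117188), 12.651698112487793)
gauge base 254 0.021 ((673.9146118164062, 320.2441711425781), (60.2509880065918, 61.1671257019043), 7.1141791343688965)
rib 413 0.0127 ((583.334716796875, 441.4548034667969), (119.05061340332031, 86.82050323486328), 5.632992267608643)
```

```bash
python3 -m jog '[[[1,-0.74,-0.53,0.15,0],[1,-0.74,-0.53,0.15,0],[1,-0.74,-0.53,0.15,0],[1,-0.74,-0.53,0.15,0],[1,-0.74,-0.53,0.15,0],[1,-0.74,-0.53,0.15,0],[1,-0.74,-0.53,0.15,0],[1,-0.74,-0.53,0.15,0],[1,-0.74,-0.53,0.15,0]]]' 15
python3 -m jog '[[[1,0,0,0,1],[1,0,0,0,1],[1,0,0,0,1],[1,0,0,0,1],[1,0,0,0,1],[1,0,0,0,1],[1,0,0,0,1],[1,0,0,0,1],[1,0,0,0,1],[1,0,0,0,1]]]'
python3 -m jog '[[[1,0,0,0,1],[1,0,0,0,0.4],[1,0,0,0,0]]]'
cat >> h.py <<'E'
def to(x,y,z):
    s,Rm=st();print("units",np.round(Rm.T@(np.array([x,y,z])-s["position"])/.04,2))
E
python3 - <<'E'
from h import *
to(.434,.3024,.06)
a,_=shot("wrist","w0")
cv2.imwrite("pics/w0.png",cv2.resize(a[...,::-1],(800,600)))
X,im,d=cloud("w0")
hsv=cv2.cvtColor(im,cv2.COLOR_RGB2HSV)
m=(np.hypot(X[...,0]-.434,X[...,1]-.3024)<.07)
for lo,hi in((.008,.026),(.04,.06)):
    p=X[m&(X[...,2]>lo)&(X[...,2]<hi)]
    print(len(p), np.median(p[:,2]) if len(p) else 0, cv2.minEnclosingCircle(p[:,:2].astype(np.float32)) if len(p) else 0)
E
```

```text
time: 1.23
position: [0.4359, 0.3021, 0.1681]
tool_rot: [-0.681, -3.067, 0.001]
ft_force: [0.1, 0.7, 0.1]
grip_width: 1.001
time: 2.48
position: [0.4354, 0.3031, 0.1681]
tool_rot: [-1.917, -2.489, 0.001]
ft_force: [0.0, 0.2, 0.7]
grip_width: 0.997
time: 2.85
position: [0.4355, 0.3033, 0.1684]
tool_rot: [-2.06, -2.371, 0.001]
ft_force: [0.2, -0.2, -0.3]
grip_width: 0.996
t 2.85 pos [0.4355 0.3033 0.1684] yaw x 98.0 z [-0. -0. -1.] f [ 0.2 -0.2 -0.3] g 0.996
units [-0.02 -0.04  2.71]
6170 0.018709094769708834 ((0.4341883361339569, 0.3044911026954651), 0.05010214075446129)
571 0.05127957477899753 ((0.43398430943489075, 0.3044954538345337), 0.013208198361098766)
```

View pics/w0.png

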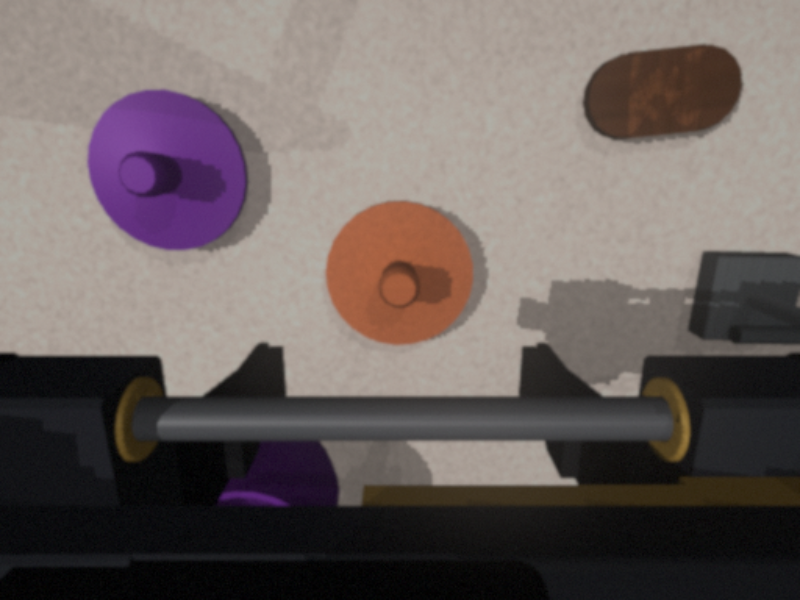

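The wrist view shows the orange lid's knob at (400,283), between the jaws, with nothing in the way. Descending to grasp it.

```bash
python3 -m jog '[[[1,0.03,-0.03,0.9,0],[1,0,0,0.9,0],[1,0,0,0.8,0],[1,0,0,0.6,0],[1,0,0,0.3,0],[0.1,0,0,0,0],[0.1,0,0,0,0],[0.1,0,0,0,0],[0.1,0,0,0,0],[0.1,0,0,0,0]]]' 25
python3 -c "
from h import *
st()"
```

```text
time: 4.15
position: [0.4345, 0.3046, 0.0289]
tool_rot: [2.061, 2.371, 0.001]
ft_force: [0.2, 0.6, -0.2]
grip_width: 0.521
t 4.15 pos [0.4345 0.3046 0.0289] yaw x 98.0 z [ 0.001  0.    -1.   ] f [ 0.2  0.6 -0.2] g 0.521
```

```bash
python3 -m jog '[[[0.1,0,0,0,0],[0.1,0,0,0,0],[0.1,0,0,0,0],[0.1,0,0,0,0],[0.1,0,0,-0.3,0],[0.1,0,0,-0.9,0],[0.1,0,0,-1,0],[0.1,0,0,-1,0],[0.1,0,0,-1,0],[0.1,0,0,-1,0]]]'
python3 -m jog '[[[0.1,0,0,-0.6,0],[0.1,0,0,0,0]]]'
python3 - <<'E'
from h import *
to(.565,.059,.2589)
a,_=shot("wrist","w1");shot("top","t1")
cv2.imwrite("pics/w1.png",cv2.resize(a[...,::-1],(800,600)))
X,im,d=cloud("t1")
m=(np.hypot(X[...,0]-.565,X[...,1]-.059)<.07)&(X[...,2]>.183)&(X[...,2]<.2)
p=X[m][:,:2]; print(len(p)); print(cv2.minEnclosingCircle(p.astype(np.float32)))
A=np.c_[2*p,np.ones(len(p))];print("fit",np.linalg.lstsq(A,(p**2).sum(1),rcond=None)[0])
E
```

```text
time: 5.4
position: [0.4342, 0.3042, 0.2386]
tool_rot: [2.062, 2.37, 0.001]
ft_force: [1.0, 1.7, -1.8]
grip_width: 0.282
time: 5.65
position: [0.4353, 0.305, 0.2631]
tool_rot: [2.061, 2.37, 0.008]
ft_force: [-0.0, -0.3, -1.7]
grip_width: 0.284
t 5.65 pos [0.4353 0.305  0.2631] yaw x 98.0 z [ 0.004  0.003 -1.   ] f [-0.  -0.3 -1.7] g 0.284
units [-6.54  2.36  0.1 ]
200
((0.565565288066864, 0.058928150683641434), 0.04921513423323631)
fit [ 0.56525355  0.05878154 -0.32082973]
```

View pics/w1.png

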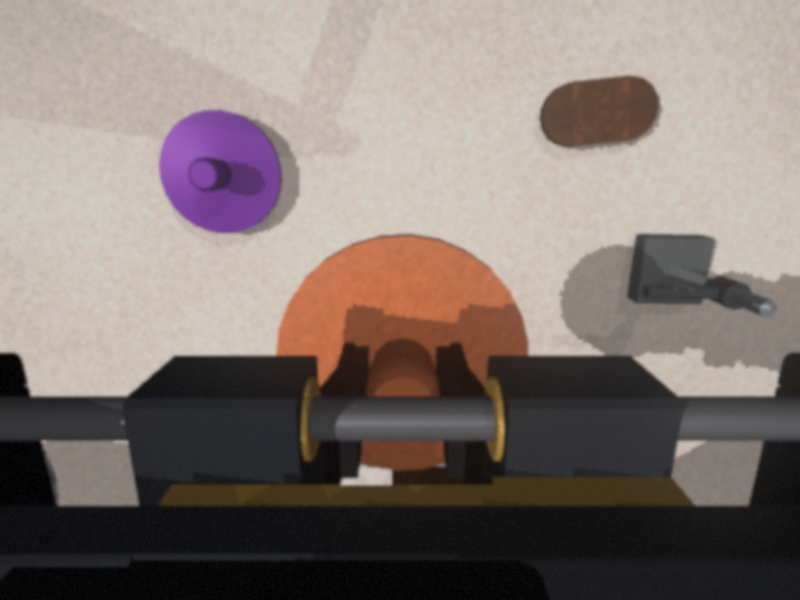

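The lid is held upright, with its knob between the jaws at about (400,400). Moving it over the jar.

```bash
python3 -m jog '[[[0.1,-0.4,0.14,0,0],[0.1,-0.75,0.27,0,0],[0.1,-0.8,0.29,0,0],[0.1,-0.8,0.29,0,0],[0.1,-0.8,0.29,0,0],[0.1,-0.8,0.29,0,0],[0.1,-0.8,0.29,0,0],[0.1,-0.75,0.27,0,0],[0.1,-0.5,0.18,0,0],[0.1,-0.15,0.05,0,0]]]'
python3 -m jog '[[[0.1,0,0,0.1,0],[0.1,0,0,0,0],[0.1,0,0,0,0]]]'
python3 - <<'E'
from h import *
to(.5654,.0588,.207)
a,_=shot("scene","s1");shot("top","t2");shot("wrist","w2")
cv2.imwrite("pics/s1.png",cv2.resize(a[150:250,200:333][...,::-1],(800,600),interpolation=cv2.INTER_CUBIC))
for t in("t2","w2"):
    X,im,d=cloud(t)
    m=(np.hypot(X[...,0]-.565,X[...,1]-.059)<.062)&(X[...,2]>.236)&(X[...,2]<.262)
    p=X[m];print(t,len(p));
    if len(p)>20: print(p.min(0),p.max(0),np.median(p[:,2]))
X,im,d=cloud("w2");m=(np.hypot(X[...,0]-.565,X[...,1]-.059)<.075)&(X[...,2]>.17)&(X[...,2]<.2);print("jar w",X[m].min(0) if m.any() else 0,X[m].max(0) if m.any() else 0)
E
```

```text
time: 7.0
position: [0.564, 0.0548, 0.2594]
tool_rot: [-2.066, -2.366, 0.004]
ft_force: [0.1, 0.0, -1.2]
grip_width: 0.283
time: 7.38
position: [0.5638, 0.0591, 0.2565]
tool_rot: [-2.059, -2.372, -0.0]
ft_force: [-0.2, 0.5, -1.6]
grip_width: 0.282
t 7.38 pos [0.5638 0.0591 0.2565] yaw x 98.1 z [-0.  0. -1.] f [-0.2  0.5 -1.6] g 0.282
units [-0.01  0.04  1.24]
t2 184
[0.52538066 0.00804497 0.23954925] [0.60392528 0.03479237 0.25217251] 0.24592588483297345
w2 10913
[0.51488623 0.00874109 0.23850027] [0.61267602 0.10872472 0.26199281] 0.24676991249422645
jar w [0.52207219 0.08219623 0.17001809] [0.60349792 0.10953209 0.19092311]
```

View pics/s1.png

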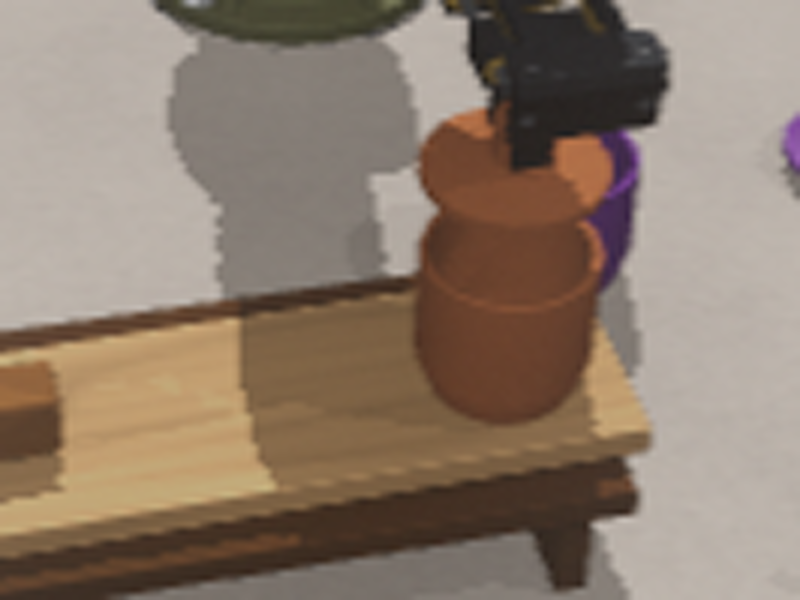

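The scene crop shows the lid at about (515,165), upright and centred over the jar mouth at (510,250). Lowering it with a 1.5 mm correction in x.

```bash
python3 -m jog '[[[0.1,0.01,0.04,0.2,0],[0.1,0,0,0.35,0],[0.1,0,0,0.25,0],[0.1,0,0,0.15,0],[0.1,0,0,0.1,0],[0.1,0,0,0.06,0],[0.1,0,0,0.04,0],[0.1,0,0,0.04,0],[0.1,0,0,0.02,0],[0.1,0,0,0,0]]]'
python3 -c "
from h import *
st()"
```

```text
time: 8.78
position: [0.5657, 0.0587, 0.2082]
tool_rot: [2.062, 2.371, 0.0]
ft_force: [-0.5, -0.1, -1.3]
grip_width: 0.285
t 8.78 pos [0.5657 0.0587 0.2082] yaw x 98.0 z [ 0.  0. -1.] f [-0.5 -0.1 -1.3] g 0.285
```

Not yet in contact, since the force is still just the lid's weight. Continuing gently.

```bash
python3 -m jog '[[[0.1,0,0,0.03,0],[0.1,0,0,0.02,0],[0.1,0,0,0,0]]]'
python3 -m jog '[[[0.1,0,0,0.02,0],[0.1,0,0,0.02,0],[0.1,0,0,0,0]]]'
```

```text
time: 9.15
position: [0.5658, 0.0587, 0.2066]
tool_rot: [2.062, 2.37, 0.001]
ft_force: [-0.1, 0.2, 1.0]
grip_width: 0.285
time: 9.52
position: [0.5658, 0.0587, 0.2065]
tool_rot: [2.062, 2.37, 0.002]
ft_force: [-4.3, -0.9, 9.0]
grip_width: 0.281
```

The lid makes contact at the expected seated height. Releasing it and rising.

```bash
python3 -m jog '[[[0.1,0,0,-0.04,0],[0.6,0,0,0,0],[0.6,0,0,0,0],[0.7,0,0,0,0],[0.7,0,0,0,0],[0.7,0,0,-0.5,0],[0.7,0,0,-1,0],[0.7,0,0,-1,0],[0.7,0,0,0,0]]]'
python3 - <<'E'
from h import *
# grip: block ctr at yaw 7.85
to(.593,-.2212,.25)
shot("wrist","w3"); a,_=shot("scene","s2")
cv2.imwrite("pics/s2.png",cv2.resize(a[150:250,200:333][...,::-1],(800,600),interpolation=cv2.INTER_CUBIC))
X,im,d=cloud("w3")
D=np.hypot(X[...,0]-.565,X[...,1]-.059)
p=X[(D<.062)&(X[...,2]>.185)&(X[...,2]<.206)]
print(len(p),cv2.minEnclosingCircle(p[:,:2].astype(np.float32)))
A=np.c_[p[:,:2],np.ones(len(p))];
e=p[(np.hypot(p[:,0]-.5655,p[:,1]-.059)>.044)];c=np.linalg.lstsq(np.c_[e[:,:2]-[.5655,.059],np.ones(len(e))],e[:,2],rcond=None)[0];print("edge plane slope,z",c)
E
```

```text
time: 10.65
position: [0.5675, 0.0587, 0.3098]
tool_rot: [2.059, 2.367, 0.009]
ft_force: [-0.1, -0.3, -0.9]
grip_width: 0.7
t 10.65 pos [0.5675 0.0587 0.3098] yaw x 98.0 z [ 0.007  0.002 -1.   ] f [-0.1 -0.3 -0.9] g 0.7
units [-7.02 -0.35  1.49]
7783 ((0.5663185119628906, 0.0592087097465992), 0.05069602653384209)
edge plane slope,z [ 0.00722146 -0.01334753  0.19483644]
```

View pics/s2.png

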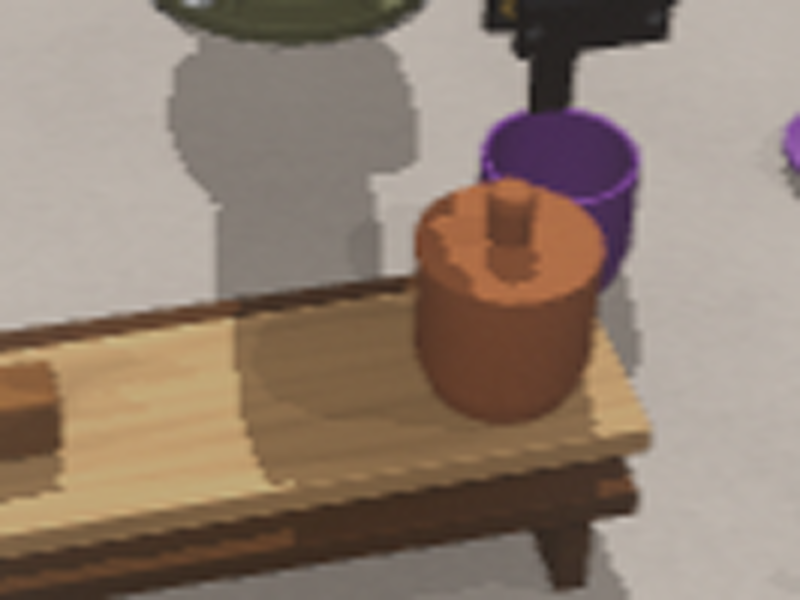

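The lid is seated flush and released, with the knob upright at (512,210). Moving to the grip block.

```bash
python3 -m jog '[[[0.7,-0.5,-0.03,0,0],[0.7,-0.8,-0.04,0,0],[0.7,-0.9,-0.04,0,0],[0.7,-0.9,-0.04,0,0],[0.7,-0.9,-0.04,0.2,0],[0.7,-0.9,-0.04,0.3,0],[0.7,-0.9,-0.04,0.4,0],[0.7,-0.7,-0.04,0.4,0],[0.7,-0.5,-0.04,0.3,0],[0.7,0,0,0,0]]]'
python3 -m jog '[[[0.7,0,0,0,0]]]'
python3 - <<'E'
from h import *
shot("wrist","w4")
X,im,d=cloud("w4");m=(X[...,2]>.128)&(X[...,2]<.145)&(np.hypot(X[...,0]-.593,X[...,1]+.221)<.08)
p=X[m];print(len(p),np.median(p[:,2]),cv2.minAreaRect((p[:,:2]*1000).astype(np.float32)))
to(.593,-.2212,.103)
E
```

```text
time: 12.0
position: [0.5882, -0.2238, 0.24]
tool_rot: [-2.066, -2.363, 0.006]
ft_force: [-0.7, -0.3, 0.2]
grip_width: 0.697
time: 12.12
position: [0.5905, -0.2203, 0.242]
tool_rot: [-2.061, -2.37, -0.0]
ft_force: [0.8, 0.6, 0.1]
grip_width: 0.706
3241 0.1366935481702587 ((593.1788940429688, -219.4044647216797), (36.05650329589844, 79.09493255615234), 7.815382480621338)
t 12.18 pos [ 0.5909 -0.2197  0.2424] yaw x 98.0 z [ 0.     0.001 -1.   ] f [ 0.7 -0.4  1.3] g 0.699
units [-0.05  0.05  3.49]
```

```bash
python3 -m jog '[[[0.7,-0.02,0.05,0.8,0],[0.7,0,0,0.9,0],[0.7,0,0,0.8,0],[0.7,0,0,0.6,0],[0.7,0,0,0.3,0],[0.7,0,0,0.07,0],[0.3,0,0,0,0],[0.3,0,0,0,0],[0.3,0,0,0,0],[0.3,0,0,0,0]]]' 50
python3 -m jog '[[[0.3,0,0,0,0],[0.3,0,0,0,0],[0.3,0,0,0,0]]]'
python3 -c "
from h import *
st()"
```

```text
time: 13.42
position: [0.593, -0.2212, 0.104]
tool_rot: [2.061, 2.37, 0.001]
ft_force: [-0.7, 1.0, 2.2]
grip_width: 0.406
time: 13.8
position: [0.593, -0.2213, 0.104]
tool_rot: [2.061, 2.37, 0.001]
ft_force: [-1.0, 0.2, 5.6]
grip_width: 0.41
t 13.8 pos [ 0.593  -0.2213  0.104 ] yaw x 98.0 z [ 0.001 -0.    -1.   ] f [-1.   0.2  5.6] g 0.41
```

The block is gripped. Sliding out slowly along the stand's y, in stages.

```bash
python3 -m jog '[[[0.3,0.05,0,0.01,0],[0.3,0.12,0,0.01,0.02],[0.3,0.2,0,0,0.02],[0.3,0.25,0.005,0,0.02],[0.3,0.25,0.005,0,0.02],[0.3,0.25,0.005,0,0.02],[0.3,0.25,0.005,0,0.02],[0.3,0.2,0.005,0,0.02],[0.3,0.12,0,0,0.02],[0.3,0.05,0,0,0]]]'
python3 - <<'E'
from h import *
st();shot("top","t3")
X,im,d=cloud("t3");
p=X[(X[...,2]>.092)&(X[...,2]<.107)&(np.abs(X[...,0]-.565)<.12)&(X[...,1]>.0)&(X[...,1]<.26)]
print(len(p),p[:,2].mean(),(p[:,:2]@[-.1227,.9924]).max())
E
```

```text
time: 15.05
position: [0.585, -0.1581, 0.104]
tool_rot: [2.077, 2.347, -0.006]
ft_force: [1.4, -10.0, 4.3]
grip_width: 0.411
t 15.05 pos [ 0.585  -0.1581  0.104 ] yaw x 97.0 z [ 0.003 -0.008 -1.   ] f [  1.4 -10.    4.3] g 0.411
1826 0.09904769406923011 0.12063813703381432
```

```bash
python3 -m jog '[[[0.3,0.08,0,0,0],[0.3,0.15,0,0,0],[0.3,0.25,0,0,0],[0.3,0.25,0,0.01,0],[0.3,0.25,0,0,0],[0.3,0.25,0,0.01,0],[0.3,0.25,0,0,0],[0.3,0.2,0,0,0],[0.3,0.12,0,0,0],[0.3,0.05,0,0,0]]]'
python3 - <<'E'
from h import *
st();shot("top","t4")
X,im,d=cloud("t4");
p=X[(X[...,2]>.085)&(X[...,2]<.112)&(np.abs(X[...,0]-.555)<.09)&(X[...,1]>.0)&(X[...,1]<.30)]
u=np.array([-.1227,.9924]);print(len(p),p[:,2].mean(),(p[:,:2]@u).max())
c=np.linalg.lstsq(np.c_[p[:,:2],np.ones(len(p))],p[:,2],rcond=None)[0];print(c)
E
```

```text
time: 16.35
position: [0.5769, -0.0854, 0.1039]
tool_rot: [2.076, 2.346, -0.004]
ft_force: [1.8, -11.6, 8.1]
grip_width: 0.407
t 16.35 pos [ 0.5769 -0.0854  0.1039] yaw x 97.0 z [ 0.005 -0.008 -1.   ] f [  1.8 -11.6   8.1] g 0.407
2935 0.09886240341933744 0.19392105082316008
[0.00333773 0.00083637 0.09695045]
```

```bash
python3 -m jog '[[[0.3,0.05,0,0.01,0],[0.3,0.12,0,0.01,0],[0.3,0.18,0,0.01,0],[0.3,0.18,0,0.01,0],[0.3,0.16,0,0.01,0],[0.3,0.1,0,0,0],[0.3,0.06,0,0,0],[0.3,0.02,0,0,0],[0.3,0,0,0,0],[0.3,0,0,0,0]]]' 60
python3 - <<'E'
from h import *
st();b,_=shot("top","t5");a,_=shot("scene","s5")
u=np.array([-.1227,.9924]);w=np.array([.9924,.1227])
for t in("t5","s5"):
    X,im,d=cloud(t)
    S=X[...,:2]@u;W=X[...,:2]@w
    b0=np.array([.548,.19])@w
    m=(X[...,2]>.085)&(X[...,2]<.112)&(abs(W-.58)<.068)&(S>-.1)&(S<.27)
    p=X[m];c=np.linalg.lstsq(np.c_[p[:,:2]@u,p[:,:2]@w,np.ones(len(p))],p[:,2],rcond=None)[0];
    print(t,len(p),"plane s,w",c)
    for w0 in np.arange(.52,.65,.02):
        q=S[m&(abs(W-w0)<.005)];print(round(w0,2),np.sort(q)[-3:] if len(q) else 0)
    g=(X[...,2]>.08)&(X[...,2]<.098)&(W>.635)&(W<.68)&(S>.19)&(S<.28);print("ptr",g.sum(),W[g].min(),S[g].min(),S[g].max(),S[g].mean())
    g=(X[...,2]>.012)&(X[...,2]<.026)&(W>.66)&(W<.76)&(S>.19)&(S<.28);print("base",W[g].min(),W[g].max(),S[g].min(),S[g].max())
cv2.imwrite("pics/t5.png",cv2.resize(b[100:220,120:280][...,::-1],(800,600),interpolation=cv2.INTER_CUBIC))
cv2.imwrite("pics/s5.png",cv2.resize(a[160:280,240:400][...,::-1],(800,600),interpolation=cv2.INTER_CUBIC))
E
```

```text
time: 17.65
position: [0.5741, -0.0535, 0.1039]
tool_rot: [2.075, 2.342, -0.004]
ft_force: [1.9, -16.3, 16.3]
grip_width: 0.406
t 17.65 pos [ 0.5741 -0.0535  0.1039] yaw x 96.9 z [ 0.008 -0.01  -1.   ] f [  1.9 -16.3  16.3] g 0.406
t5 2385 plane s,w [-0.00058098 -0.0031549   0.10069529]
0.52 [0.22443425 0.22446823 0.22493622]
0.54 [0.22389847 0.22485034 0.22562369]
0.56 [0.11591128 0.11606562 0.11647997]
0.58 [0.11305925 0.11378897 0.11400367]
0.6 [0.11729149 0.11753575 0.12028861]
0.62 [0.22200542 0.22376693 0.22446186]
0.64 [-0.02506281 -0.00858139  0.02202683]
ptr 34 0.6484020203779262 0.2306746861477888 0.24034410418631685 0.23446520292505316
base 0.6779466578020662 0.7399008344086982 0.20486086676750315 0.2653998178895743
s5 2054 plane s,w [ 0.00162511 -0.02487791  0.11237791]
0.52 [0.12411012 0.12691238 0.12820972]
0.54 [0.11939657 0.12042197 0.12073445]
0.56 [0.11580731 0.11772309 0.22387699]
0.58 [0.21766382 0.22115324 0.22213135]
0.6 [0.22097338 0.22182596 0.22514695]
0.62 [0.22194725 0.22330293 0.22341278]
0.64 [0.21654322 0.21737692 0.21776851]
ptr 34 0.63516362584292 0.1903722851807936 0.23872058232589274 0.2241259223406964
base 0.6787906092235152 0.7451284904332592 0.2013831565200584 0.26591116621530847
```

View pics/t5.png

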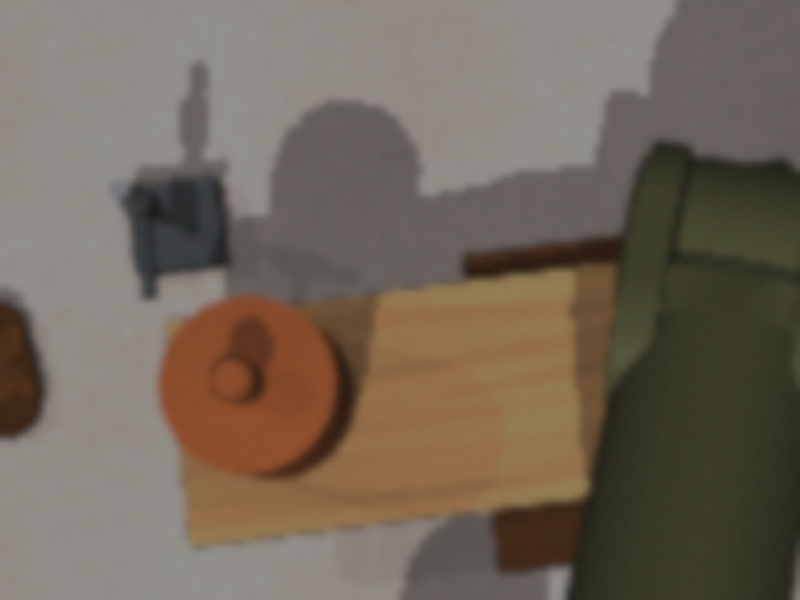

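View pics/s5.png

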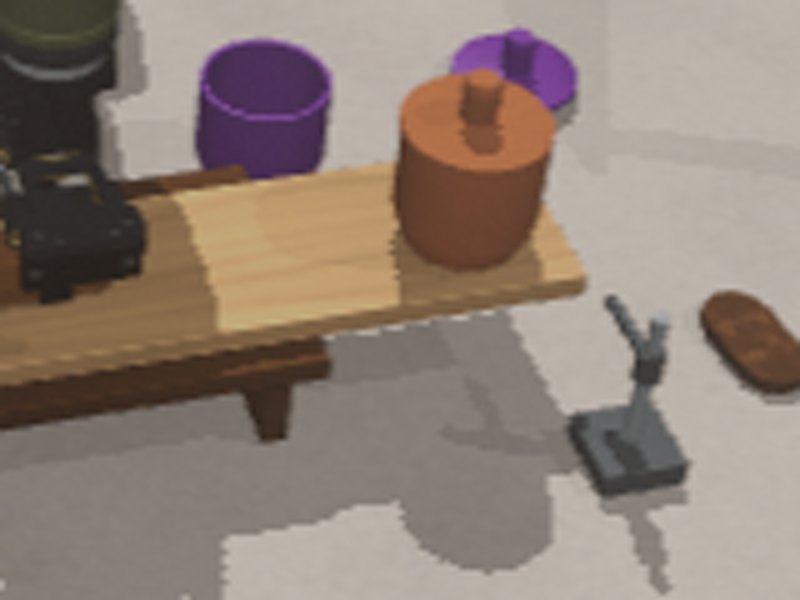

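The board is flat. Its end edge is at (190,545)–(170,320) in the top crop and the pointer tip is at (150,296), leaving about 9.5 mm to go.

```bash
python3 -m jog '[[[0.3,0.05,0,0,0],[0.3,0.07,0,0,0],[0.3,0.07,0,0,0],[0.3,0.05,0,0,0],[0.3,0,0,0,0],[0.3,0,0,0,0],[0.3,0,0,0,0]]]'
cat > m.py <<'E'
import sys
from h import *
s,_=st();u=np.array([-.1227,.9924]);w=np.array([.9924,.1227])
print("kin end",.0572+(s["position"][:2]-np.array([.593,-.2213]))@u)
t=sys.argv[1];shot("top",t);X,im,d=cloud(t);S=X[...,:2]@u;W=X[...,:2]@w
m=(X[...,2]>.085)&(X[...,2]<.112)&(abs(W-.58)<.068)&(S>-.1)&(S<.29)
for w0 in (.52,.53,.54,.62):
    print(w0,np.sort(S[m&(abs(W-w0)<.005)])[-3:])
p=X[m];print("plane",np.linalg.lstsq(np.c_[p[:,:2]@u,p[:,:2]@w,np.ones(len(p))],p[:,2],rcond=None)[0])
E
python3 m.py t6
```

```text
time: 18.62
position: [0.573, -0.0436, 0.1039]
tool_rot: [2.075, 2.342, -0.003]
ft_force: [2.0, -14.8, 17.0]
grip_width: 0.408
t 18.62 pos [ 0.573  -0.0436  0.1039] yaw x 96.9 z [ 0.008 -0.01  -1.   ] f [  2.  -14.8  17. ] g 0.408
kin end 0.23595939421176296
0.52 [0.2332181  0.23433878 0.23436576]
0.53 [0.23269385 0.23468915 0.23501657]
0.54 [0.23355427 0.23404947 0.2343923 ]
0.62 [0.14572503 0.1489254  0.23634409]
plane [-0.00095329 -0.00499471  0.10194216]
```

The end is level with the mark within about 1 mm. Checking that it stays still, then handing in.

```bash
python3 -m jog '[[[0.3,0,0,0,0],[0.3,0,0,0,0],[0.3,0,0,0,0],[0.3,0,0,0,0]]]'
python3 - <<'E'
from h import *
st();a,_=shot("scene","s7")
cv2.imwrite("pics/s7.png",cv2.resize(a[...,::-1],(800,600)))
E
```

```text
time: 19.18
position: [0.573, -0.0436, 0.1039]
tool_rot: [2.075, 2.342, -0.003]
ft_force: [1.1, -14.9, 16.5]
grip_width: 0.408
t 19.18 pos [ 0.573  -0.0436  0.1039] yaw x 96.9 z [ 0.008 -0.01  -1.   ] f [  1.1 -14.9  16.5] g 0.408
```

View pics/s7.png

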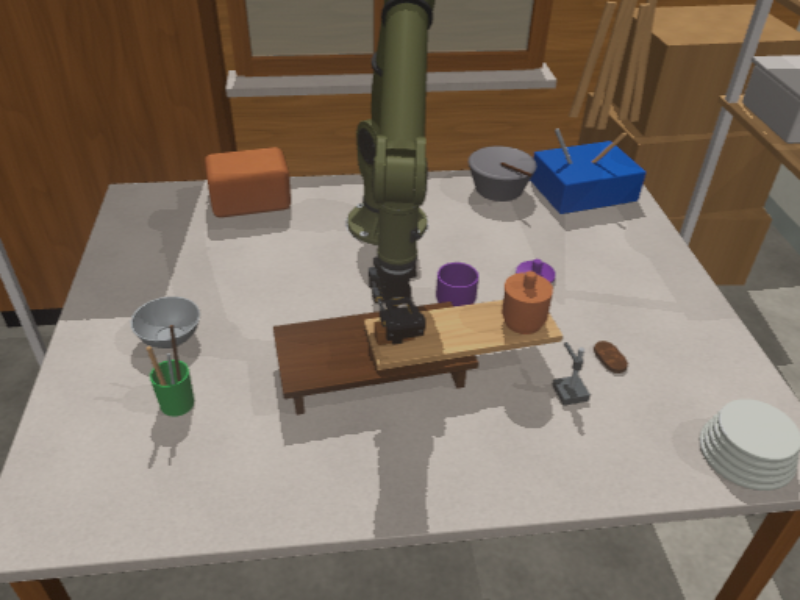

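The scene shows the closed jar at (527,305) on the flat board and the board's end at (560,335), level with the pointer at (568,347). The bystanders haven't moved and nothing is drifting.

```bash
python3 -c "
from bench import job
print(job.close_job())"
```

```text
the job is handed in; nothing more can be done
None
```

I seated the lid on the clay jar and let go of it. Then I slid the board about 178 mm along the stand to the pointer and handed in at about 19 s, still gripping the board's block at 60 N.

- **Lid:** it made contact at the expected seated height (TCP 0.2066 m against 0.2069 m predicted). After release it showed flush and centred within about 1 mm.
- **Position at the mark:** along the stand, the top camera put the board's end at about 0.2345–0.235 m and the arm's travel put it at 0.236 m. The pointer tip is at about 0.235 m, so the two checks disagree by about 1 mm.
- **Flat and still:** the slope fitted to the board's top was 0.001 along its length and 0.005 across, both within noise. The arm's position did not change over the last half second, with steady wrist forces of about 15 N along the slide and 17 N upward.
- **Everything else:** the bowl, tool cup, rib and both purple look-alikes looked unmoved in the last picture.

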